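# Stack the rubbing stones and slide them under the cabinet

## Robot

A 6-joint arm with a two-finger parallel gripper is mounted at the origin on the work surface. World frame = base frame: x ahead of the robot, y to its left, z up, the work surface at z = 0. Lengths are in m, angles in rad, forces in N, time in s.
With the tool pointing down it reaches from about 0.425 to 0.95 m from the base axis. Payload 3.5 kg.
Tool frame: the origin (TCP) lies on the centre line of the jaws, within the pads' length; the fingertips stand 14 mm ahead of it and the grasp point (between the pads) lies 5 mm behind it (tips_ahead is the distance from the TCP to the fingertips, in m); y points along the fingers, z is the direction in which the jaws open and shut, and the axes are right-handed (so a half turn about y gives the same grasp; the last joint's range is limited). The gripper opens to 85 mm and grips with 20 to 120 N. Pads are 22 mm wide; open, the fingers measure 114 mm over their backs; the gripper's body (76 mm by 85 mm) begins 54 mm behind the grasp point. The pads swing forward as they close: fully open they stand 13 mm farther back than shut.
Start: joints at [0.962, 0.286, 1.577, -0, 1.279, -0.15], TCP at [0.299, 0.605, 0.245] pointing down, gripper open.
Joint ranges: [-2.77, 2.77], [-0.9, 2.22], [0.21, 2.48], [-1.53, 4.67], [0.24, 2.81], [-2.84, 2.84]. Speed limits (rad/s): [2.79, 2.79, 3.14, 3.14, 3.14, 3.14].

## Interface

Orientations are given as a unit quaternion [x, y, z, w].
In Python, from plant import get_state, read_camera, sign_off, tips_ahead gives the robot as it stands.
- The arm moves only by the tool send_rows, never from a script. Its argument "plan" is a list of rows, each a list of 2 entries, a list of its own where there are three numbers: the shift along the tool's x, y, z in units of 12 cm (1.0 is 12 cm), then the turn, a rotation vector about the tool's x, y, z in units of 360 degrees (1.0 is 360 degrees). In form: [[[tx, ty, tz], [rx, ry, rz]], ...]. A call has 1 to 12 rows; each row shifts and turns the commanded pose from where the row before left it, along the tool's axes as they then stand; what a row does not reach is not made up. A row lasts 1/10 s, in which the tool goes at most 50 mm and 8.59 degrees, less where a joint would pass 70% of its speed; a pose out of reach is approached as far as the arm can. A call with a number of a shift or a turn outside -1 to 1 is refused whole. A call with a gripper value outside its range is refused whole. "gripper" is the closure, from 0 (fully open) to 1 (shut), set as the call begins (left out, the last holds). The fingers move at their own pace and stop on an object; "grip_force" is the grip in N (left out, the last holds). Time passes only in rows, so rows that do not move let the fingers close. It gives the time, the measured TCP pose, the force and the opening at its end, in the units of the state.
- get_state(): the state, without advancing time (a new reading comes with each control period).
- read_camera(name): name is "scene" or "top"; returns a dict with "img" (400x640x3 uint8, blue, green, red), "fx", "fy", "cx", "cy" (pixels), "D" ([k1, k2, p1, p2, k3] as OpenCV has them; the pictures are not rectified), "world_from_camera" (4x4, takes a point from camera to world coordinates). Camera axes: x right, y down, z forward; pixel columns grow to the right and rows downward; lengths in m; the calibration is good to about 2 mm. A picture is of the moment at which its call begins. There is no depth.
- sign_off(): hands the job in, once; it reports no verdict.
The state is a dict: "time": time; "qpos": joint angles; "dq": joint speeds; "joint_efforts": joint torques, N m; "eef_pos": TCP position; "tcp_rot": TCP orientation; "contact_force": force on the tool from outside, world axes, zero at the start; "wrist_torque": the same for the moment, N m; "opening": opening from 0.0 (shut) to 1.0 (fully open).
Only numpy, scipy, OpenCV 4.12 (cv2) and the standard library are available. Lean on these libraries where they do the work, as an engineer would, in place of code of your own. Each camera call takes 0.05 s, during which the arm holds its last target. There are 200 camera calls.

## Task

The tuner's two rubbing stones are to be put away: lay the cork sheet squarely on the stone that sits in the rail carriage, then stack the loose stone squarely on the cork, setting each down rather than dropping it. Then push the loaded carriage along its rail, in under the cabinet, until it clicks into the first station (the first pair of brass posts) and no farther, and let go. Leave the other things on the counter where they are.

Things in the scene. Friction and masses are not known exactly. Their poses are not given: they have to be found in the camera images.
- rail: Fixed wooden rail base with two aluminium strips, 140 wide (x) x 560 long (y) x 12 mm. Origin: on the counter, on the centre line, 220 mm from the end away from the cabinet. +y runs along the rail toward the cabinet (the pushing direction); +x is across it, away from the robot.
- cabinet_edge (a point): Middle of the near lower edge of the teak cabinet (glass front), axes as the rail's, 170 mm above the counter and 60 mm toward +y of the rail's origin. The cabinet is fixed over the rail: solid for 105 mm either side (x), 280 mm on (y), 200 mm up; 14 mm square legs at its four corners, open space below.
- first_station (a point): Point on the counter midway between the first pair of brass posts (12 mm dia, 14.7 mm apart along y, tops 26 mm high), 61.5 mm to the robot's side (-x) of the rail's centre line and 140 mm toward +y of the rail's origin. The second pair is 80 mm farther along +y.
- carriage (a joint): Travel (m) along the rail's +y; 0: bed point 97 mm toward -y of the rail's origin. Starts 0 to 0.04; first station 0.240, second 0.320; ends -0.01, 0.34. About 1 N friction, stays where left. A brass spring ball midway on its -x side is pushed over a post (about 6 N in all, 7 mm before the station), then snaps between the pair and holds; 7 mm past the station it climbs out again.
- bed (a point): On the carriage: centre of the top face of the lower rubbing stone, 46 mm above the counter; axes as the rail's. That stone is dark grey, 60 (x) x 90 (y) mm, fixed in the carriage and 20 mm proud of its teak deck (90 x 130 mm, top 26 mm above the counter).
- push_face (a point): Middle of the rear (-y) face of the carriage's upright teak push board, 55 mm above the counter, axes as the rail's. Board 60 wide (x), 12 thick, 24 to 80 mm above the counter; face 68 mm behind the bed point. Push it in +y. At the first station it is 15 mm inside the cabinet's edge: an upright gripper hits the cabinet, so lean the tool's top back toward -y, about 40 degrees.
- sheet: Stiff flat cork separator sheet, tan, 60 (x) x 90 (y) x 6 mm, 35 g, loose; origin at the centre of its underside. It lies at the start on a fixed wooden rest block, 34 (x) x 70 (y) x 24 mm high, so its long edges overhang by 13 mm and can be pinched across the 60 mm width.
- stone: Loose rubbing stone, dark grey slab, 60 (x) x 90 (y) x 15 mm, about 0.23 kg; origin at the centre of its underside; lies flat on the counter.
- cup: Bystander: terracotta cup, 72 mm across the rim, 80 tall; origin at the centre of its underside.
- fork_case: Bystander: chrome tuning fork case, 170 (x) x 45 (y) x 26 mm, lying; origin at the centre of its underside.
- dividers: Bystander: pair of chrome dividers lying flat, about 150 (x) x 60 (y) x 10 mm; origin at the middle, on the counter.
- slide_box: Bystander: wooden slide-top box with a grooved lid, 90 (x) x 180 (y) x 57 mm; origin at the centre of its underside.
Mind the look-alikes: they are no part of the job. What is meant by the sheet is not blue, and is the smaller of those in its own colour.

How it is judged:
On the way, in this order (a step that is already met when the one before it is completed fails the run):
1. the cork sheet lies squarely on the carriage's stone, released (horizontal distance between sheet and bed below 0.012 m and z of sheet in the frame of bed between -0.004 and 0.004 m and angle between the y axis of sheet and the y axis of bed, either way round below 0.2 rad and contact force between the fingers and sheet below 0.1 N), for 0.2 s.
2. the loose stone lies squarely on the cork sheet, released (horizontal distance between sheet and bed below 0.012 m and z of sheet in the frame of bed between -0.004 and 0.004 m and angle between the y axis of each of sheet, stone and the y axis of bed, either way round below 0.2 rad and horizontal distance between stone and bed below 0.014 m and z of stone in the frame of bed between 0.003 and 0.01 m and contact force between the fingers and stone below 0.1 N), for 0.2 s.
3. the loaded carriage is held at the first station (horizontal distance between sheet and bed below 0.012 m and z of sheet in the frame of bed between -0.004 and 0.004 m and angle between the y axis of each of sheet, stone and the y axis of bed, either way round below 0.2 rad and horizontal distance between stone and bed below 0.014 m and z of stone in the frame of bed between 0.003 and 0.01 m and value of joint carriage between 0.236 and 0.244 m), for 0.2 s.
At the end, for the whole second after the job is handed in: The carriage rests in the first station (joint within 4 mm of 0.240 m), let go and still; the cork sheet lies flat on its stone (centre within 12 mm, turned less than 0.2 rad from the rail) and the loose stone flat on the cork (within 14 mm of the lower stone's centre, less than 0.2 rad) (all of step 3 and contact force between the fingers and stone below 0.1 N and contact force between the fingers and sheet below 0.1 N and velocity of joint carriage between -0.01 and 0.01 m/s and linear speed of stone below 0.02 m/s); the robot touches nothing.
It fails at once if the carriage is pushed on past the first station (beyond 0.255 m) (value of joint carriage above 0.255 m).
It fails at once if the stone is dropped: it falls more than about 13 mm out of the fingers (contact force between the fingers and stone below 0.05 N and linear speed of stone above 0.5 m/s).
It fails at once if the sheet is dropped: it falls more than about 13 mm out of the fingers (contact force between the fingers and sheet below 0.05 N and linear speed of sheet above 0.5 m/s).
It fails at once if the cup, fork case, dividers or slide-top box is moved more than 30 mm (distance of any of cup, fork_case, dividers, slide_box from where it was at the start of the episode above 0.03 m).
It also fails if it takes over 70 s, if anything falls off the work surface, if the arm or the gripper's body presses on something with over 40 N, if the wrist force passes 120 N, or if a joint passes its speed limit or range.

## Working session

There is one attempt and no reset: what is moved stays moved. The work goes in short steps, Python scripts to look and compute and a tool call to move; the robot and the scene stay as the last step left them, time stands still between calls to the robot, and variables do not carry over. Pictures are saved under pics/ and viewed, about 8 in all and at most 12, crops included, and the job is handed in when it is done.

Besides the shell and the picture viewer there is one more tool, called after ">>>" as name([rows], argument=value, ...), one row to a line, values as JSON. send_rows: Moves the arm, as the interface text tells. Its arguments: {"type":"object","properties":{"plan":{"type":"array"},"gripper":{"type":"number"},"grip_force":{"type":"number"}},"required":["plan"]}

```bash
ls; mkdir -p pics; python3 - <<'E'
from plant import *
import cv2
print(get_state(), tips_ahead)
for n in("scene","top"):
    r=read_camera(n); cv2.imwrite(f"pics/{n}0.png",r["img"]); print(n,{k:v for k,v in r.items() if k!="img"})
E
```

```text
pics
{'time': 0.0, 'qpos': array([ 9.62002516e-01,  2.87200404e-01,  1.57816270e+00,  3.05241701e-05,
        1.27857996e+00, -1.50027541e-01]), 'dq': array([-0.0012085 , -0.00212074, -0.00050642,  0.00214216,  0.00020758,
       -0.00012348]), 'joint_efforts': array([ 2.79058522e-04, -4.05971503e+01, -2.92633027e+01, -9.05248339e-05,
        5.64627306e-03,  1.28009961e-05]), 'eef_pos': array([0.29854812, 0.60470437, 0.24393171]), 'tcp_rot': array([ 0.68935231, -0.16110002,  0.16046527, -0.68781616]), 'contact_force': array([0.83510546, 0.18598971, 0.09794336]), 'wrist_torque': array([-0.00499168,  0.00422521,  0.00095189]), 'opening': 0.9935062541154658} 0.014
scene {'fx': 381.2220274670819, 'fy': 381.2220274670819, 'cx': 308.0598449525558, 'cy': 202.60614857693028, 'D': array([-0.02395074,  0.        ,  0.        ,  0.        ,  0.        ]), 'world_from_camera': array([[ 4.47179835e-01,  6.29966501e-01, -6.34958583e-01,
         1.24985903e+00],
       [ 8.94443788e-01, -3.15517179e-01,  3.16889917e-01,
        -4.85501426e-01],
       [-7.10308911e-04, -7.09641541e-01, -7.04562544e-01,
         8.81478666e-01],
       [ 0.00000000e+00,  0.00000000e+00,  0.00000000e+00,
         1.00000000e+00]])}
top {'fx': 370.5833270561939, 'fy': 370.5833270561939, 'cx': 317.53526082150887, 'cy': 206.1007028314378, 'D': array([-0.03576346,  0.        ,  0.        ,  0.        ,  0.        ]), 'world_from_camera': array([[-8.39067042e-04, -9.89577987e-01,  1.43995496e-01,
         3.70061370e-01],
       [-9.99973781e-01, -2.05392767e-04, -7.23840142e-03,
        -1.64093782e-01],
       [ 7.19253834e-03, -1.43997794e-01, -9.89551870e-01,
         1.23921285e+00],
       [ 0.00000000e+00,  0.00000000e+00,  0.00000000e+00,
         1.00000000e+00]])}
```

View pics/top0.png

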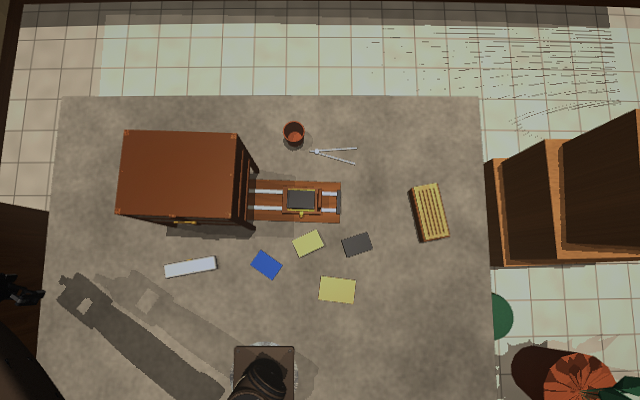

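View pics/scene0.png

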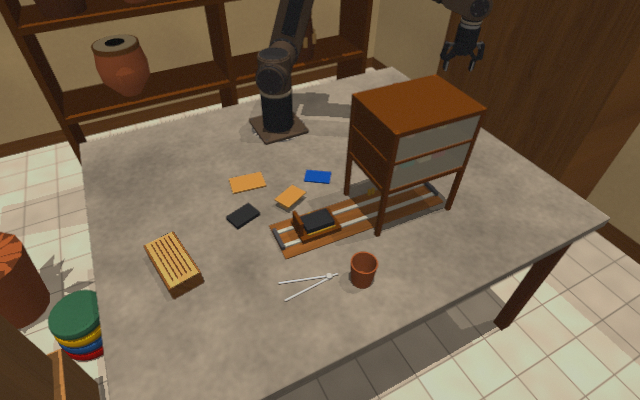

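Top view: the tan candidates are the small sheet at (308,243) and the large one at (337,290); there is also a blue one at (266,265). The loose stone is at (357,244), the bed at (301,200), and the cabinet is on the left. I choose the small tan sheet and will check it in an enlarged crop.

```bash
python3 - <<'E'
import cv2
i=cv2.imread("pics/top0.png")[172:312,240:390]
cv2.imwrite("pics/c1.png",cv2.resize(i*1,None,fx=4.28,fy=4.28,interpolation=cv2.INTER_CUBIC)) if 0 else cv2.imwrite("pics/c1.png",cv2.resize(i[:120],None,fx=5,fy=5,interpolation=cv2.INTER_CUBIC))
E
```

```text
(no output)
```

View pics/c1.png

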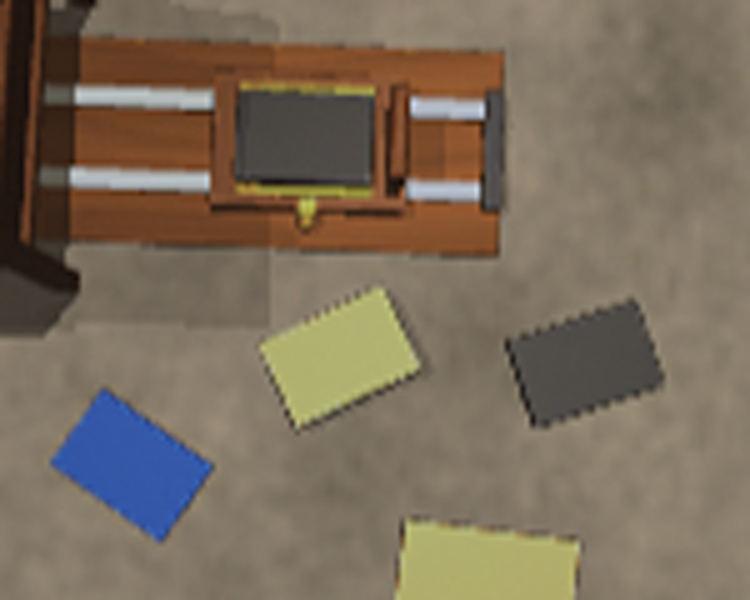

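The sheet and the loose stone show clearly, with their corners read off the crop. Now converting them to poses.

```bash
cat > h.py <<'E'
import numpy as np, cv2
from plant import *
from scipy.optimize import least_squares
from scipy.spatial.transform import Rotation as R
import pickle, os
def cal(n):
    f=f"cal_{n}.pkl"
    if not os.path.exists(f):
        r=read_camera(n); r.pop("img"); pickle.dump(r,open(f,"wb"))
    return pickle.load(open(f,"rb"))
def KD(c): return np.array([[c["fx"],0,c["cx"]],[0,c["fy"],c["cy"]],[0,0,1.]]),np.array(c["D"])
def proj(P,c):
    T=np.linalg.inv(c["world_from_camera"]); K,D=KD(c)
    return cv2.projectPoints(np.array(P,float),cv2.Rodrigues(T[:3,:3])[0],T[:3,3],K,D)[0][:,0]
def ray(uv,z,c):
    K,D=KD(c); n=cv2.undistortPoints(np.array(uv,float)[:,None],K,D)[:,0]
    W=c["world_from_camera"]; d=np.c_[n,np.ones(len(n))]@W[:3,:3].T; o=W[:3,3]
    return o+d*((z-o[2])/d[:,2])[:,None]
def rect(uv,z,c,w=.06,l=.09):
    # centre and yaw (of long y axis, relative to world y) of a rectangle w x l
    P=ray(uv,z,c)[:,:2]
    def res(p):
        co,s=np.cos(p[2]),np.sin(p[2]); q=np.array([[w,l],[w,-l],[-w,-l],[-w,l]])/2
        q=q@np.array([[co,s],[-s,co]])+p[:2]
        return np.concatenate([q[np.argmin(np.linalg.norm(q-a,axis=1))]-a for a in P])
    best=min((least_squares(res,[*P.mean(0),t]) for t in np.linspace(-1.5,1.5,13)),key=lambda r:r.cost)
    return best.x, np.sqrt(2*best.cost/len(P))
E
python3 - <<'E'
from h import *
c=cal("top")
f=lambda a:[( 240+(u+.5)/5-.5,172+(v+.5)/5-.5) for u,v in a]
for n,a,z in (("sheet",[(381,287),(421,368),(298,430),(260,347)],.03),("stone",[(634,299),(664,379),(536,427),(506,341)],.015),("bed",[(237,91),(375,94),(372,187),(235,184)],.046)):
    print(n,*rect(f(a),z,c))
P=ray(f([(503,51),(498,256),(90,38),(50,239)]),.012,c); print("rail",P)
print("board top",ray(f([(390,84),(408,84),(405,180),(387,192)]),.08,c))
i=__import__("cv2").imread("pics/top0.png")
E
```

```text
sheet [ 0.42426314 -0.14059496  0.45799501] 0.0010344711863632852
stone [ 0.42249184 -0.30171859  0.33396626] 0.001443165408711251
bed [ 0.56588163 -0.11743957 -0.02147218] 0.0008251199614272743
rail [[ 0.631689   -0.24977808  0.012     ]
 [ 0.49251523 -0.24509931  0.012     ]
 [ 0.64053718  0.02956434  0.012     ]
 [ 0.50385533  0.05312123  0.012     ]]
board top [[ 0.59568884 -0.17282711  0.08      ]
 [ 0.59569547 -0.18428887  0.08      ]
 [ 0.53396041 -0.18225233  0.08      ]
 [ 0.5263081  -0.17087333  0.08      ]]
```

```bash
cat >> h.py <<'E'
def Rdown(yaw,tilt=0):
    # tool y down, tool z along the object's x (yaw); tilt: lean tool's top toward -y of that yaw frame
    z=np.array([np.cos(yaw),np.sin(yaw),0]); y=np.array([0,0,-1.])
    M=np.c_[np.cross(y,z),y,z]
    return R.from_rotvec(z*tilt)*R.from_matrix(M)
def delta(pos,rot,s=None):
    s=s or get_state(); r0=R.from_quat(s["tcp_rot"])
    rv=(r0.inv()*rot).as_rotvec(); d=np.array(pos)-s["eef_pos"]
    print("turn deg",np.degrees(rv).round(2),"units/rows",(rv/2/np.pi).round(4),"rows>=",np.degrees(np.linalg.norm(rv))/8.59)
    print("shift in old tool",(r0.inv().apply(d)/.12).round(3)," in new tool",(rot.inv().apply(d)/.12).round(3),"rows>=",np.linalg.norm(d)/.05)
E
python3 - <<'E'
from h import *
s=get_state(); print(R.from_quat(s["tcp_rot"]).as_matrix().round(3))
for y in(.458,.458+np.pi): delta([.424,-.1406,.12],Rdown(y))
delta([.5,.2,.45],Rdown(.458))
E
```

```text
[[ 0.897 -0.001  0.443]
 [-0.443 -0.002  0.897]
 [-0.    -1.    -0.002]]
turn deg [1.100e-01 3.747e+01 2.000e-02] units/rows [0.0003 0.1041 0.    ] rows>= 4.36196210323626
shift in old tool [ 3.688  1.043 -5.105]  in new tool [ 6.033  1.035 -1.809] rows>= 15.320185840488474
turn deg [ 2.0000e-02 -1.4253e+02 -1.4000e-01] units/rows [ 1.000e-04 -3.959e-01 -4.000e-04] rows>= 16.592655606828373
shift in old tool [ 3.688  1.043 -5.105]  in new tool [-6.033  1.035  1.809] rows>= 15.320185840488474
turn deg [1.100e-01 3.747e+01 2.000e-02] units/rows [0.0003 0.1041 0.    ] rows>= 4.36196210323626
shift in old tool [ 2.998 -1.712 -2.284]  in new tool [ 3.768 -1.715  0.014] rows>= 9.934959650641597
```

>>> send_rows([
  [[0,-0.34,0],[0,0.0208,0]],
  [[0,-0.34,0],[0,0.0208,0]],
  [[0,-0.34,0],[0,0.0208,0]],
  [[0,-0.34,0],[0,0.0208,0]],
  [[0,-0.34,0],[0,0.0208,0]],
  [[0.34,0,0],[0,0,0]],
  [[0.34,0,0],[0,0,0]],
  [[0.34,0,0],[0,0,0]],
  [[0.34,0,0],[0,0,0]],
  [[0.34,0,0],[0,0,0]],
  [[0.34,0,0],[0,0,0]],
  [[0.34,0,0],[0,0,0]],
], gripper=0)

```text
time: 1.35
eef_pos: [0.4256, 0.3475, 0.449]
tcp_rot: [0.601, -0.373, 0.373, -0.6]
contact_force: [0.4, 0.2, 0.8]
opening: 1.005
```

```bash
python3 - <<'E'
from h import *
delta([.5,.2,.45],Rdown(.458)); delta([.455,-.13,.45],Rdown(.458))
E
```

```text
turn deg [0.02 0.04 0.  ] units/rows [0.0001 0.0001 0.    ] rows>= 0.005574534736769767
shift in old tool [ 1.377 -0.008  0.011]  in new tool [ 1.377 -0.008  0.012] rows>= 3.3042611926718655
turn deg [0.02 0.04 0.  ] units/rows [0.0001 0.0001 0.    ] rows>= 0.005574534736769767
shift in old tool [ 3.676 -0.008 -1.543]  in new tool [ 3.677 -0.008 -1.54 ] rows>= 9.56860938554883
```

>>> send_rows([
  [[0.344,0,0],[0,0,0]],
  [[0.344,0,0],[0,0,0]],
  [[0.344,0,0],[0,0,0]],
  [[0.344,0,0],[0,0,0]],
  [[0.33,0,-0.222],[0,0,0]],
  [[0.33,0,-0.222],[0,0,0]],
  [[0.33,0,-0.222],[0,0,0]],
  [[0.33,0,-0.222],[0,0,0]],
  [[0.33,0,-0.222],[0,0,0]],
  [[0.33,0,-0.222],[0,0,0]],
  [[0.33,0,-0.222],[0,0,0]],
  [[0,0,0],[0,0,0]],
])

```text
time: 2.55
eef_pos: [0.4528, -0.1347, 0.4483]
tcp_rot: [0.6, -0.376, 0.375, -0.598]
contact_force: [0.9, 0.5, 0.7]
opening: 0.998
```

```bash
python3 - <<'E'
from h import *
import plant; print(plant.tips_ahead)
delta([.424,-.1406,.08],Rdown(.458))
r=read_camera("scene")["img"]; cv2.imwrite("pics/s1.png",cv2.resize(r[130:280,210:410],None,fx=4,fy=4,interpolation=cv2.INTER_CUBIC))
E
```

```text
0.014
turn deg [ 0.13 -0.42 -0.  ] units/rows [ 0.0004 -0.0012 -0.    ] rows>= 0.05129913179876622
shift in old tool [-0.06   3.07  -0.231]  in new tool [-0.062  3.069 -0.237] rows>= 7.389647789286649
```

View pics/s1.png

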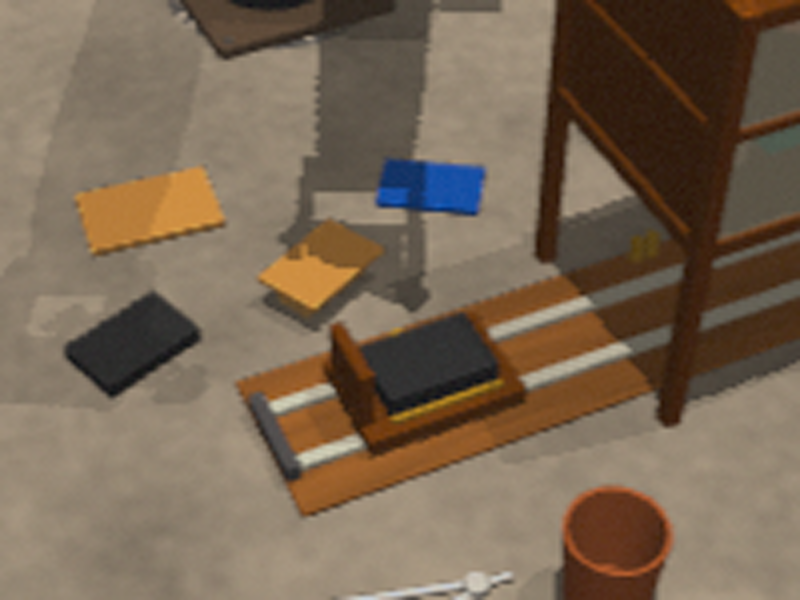

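The crop shows the small tan sheet raised on its block at (320,265), the loose stone at (132,342), and the bed stone's top at about (428,362), with the gold strips low at its base. Cross-checking poses with this view.

```bash
python3 - <<'E'
from h import *
c=cal("scene")
f=lambda a:[( 210+(u+.5)/4-.5,130+(v+.5)/4-.5) for u,v in a]
for n,a,z in (("sheet",[(330,219),(382,248),(314,309),(258,275)],.03),("stone",[(154,291),(199,330),(111,382),(66,348)],.015),("bed",[(463,313),(497,360),(388,412),(358,357)],.046)):
    print(n,*rect(f(a),z,c))
E
```

```text
sheet [ 0.42559101 -0.139482    0.43105825] 0.001974000589647789
stone [ 0.42236791 -0.30099161  0.30664157] 0.00365827247060577
bed [ 0.57209316 -0.11959084  0.04384374] 0.004129695587556238
```

>>> send_rows([
  [[-0.008,0.384,-0.029],[0,0,0]],
  [[-0.008,0.384,-0.029],[0,0,0]],
  [[-0.008,0.384,-0.029],[0,0,0]],
  [[-0.008,0.384,-0.029],[0,0,0]],
  [[-0.008,0.384,-0.029],[0,0,0]],
  [[-0.008,0.384,-0.029],[0,0,0]],
  [[-0.008,0.384,-0.029],[0,0,0]],
  [[-0.008,0.384,-0.029],[0,0,0]],
  [[0,0,0],[0,0,0]],
  [[0,0,0],[0,0,0]],
])

```text
time: 3.65
eef_pos: [0.4259, -0.1344, 0.0811]
tcp_rot: [-0.601, 0.373, -0.372, 0.601]
contact_force: [1.1, -0.7, 1.0]
opening: 0.997
```

```bash
python3 - <<'E'
from h import *
delta([.4245,-.140,.036],Rdown(.45))
E
```

```text
turn deg [ 0.03  0.59 -0.06] units/rows [ 0.0001  0.0016 -0.0002] rows>= 0.06959470710650238
shift in old tool [ 0.037  0.375 -0.031]  in new tool [ 0.037  0.375 -0.031] rows>= 0.9084005578626451
```

>>> send_rows([
  [[0.037,0,-0.031],[0,0.0016,0]],
  [[0,0.094,0],[0,0,0]],
  [[0,0.094,0],[0,0,0]],
  [[0,0.094,0],[0,0,0]],
  [[0,0.094,0],[0,0,0]],
  [[0,0,0],[0,0,0]],
  [[0,0,0],[0,0,0]],
])

```text
time: 4.35
eef_pos: [0.4238, -0.1409, 0.0349]
tcp_rot: [0.599, -0.377, 0.376, -0.599]
contact_force: [-0.3, -0.0, 0.2]
opening: 1.0
```

>>> send_rows([
  [[0,0,0],[0,0,0]],
  [[0,0,0],[0,0,0]],
  [[0,0,0],[0,0,0]],
  [[0,0,0],[0,0,0]],
  [[0,0,0],[0,0,0]],
  [[0,0,0],[0,0,0]],
  [[0,0,0],[0,0,0]],
  [[0,0,0],[0,0,0]],
], gripper=1, grip_force=25)

```text
time: 5.15
eef_pos: [0.4246, -0.1414, 0.0363]
tcp_rot: [-0.599, 0.376, -0.377, 0.599]
contact_force: [-1.7, 0.7, 6.0]
opening: 0.69
```

```bash
python3 - <<'E'
from h import *
import plant; print(plant.tips_ahead)
delta([.4245,-.140,.136],Rdown(.45))
r=read_camera("top")["img"]; cv2.imwrite("pics/s2.png",r)
r=read_camera("scene")["img"]; cv2.imwrite("pics/s2b.png",cv2.resize(r[145:235,230:350],None,fx=5,fy=5,interpolation=cv2.INTER_CUBIC))
E
```

```text
0.014
turn deg [-0.03 -0.08  0.05] units/rows [-0.0001 -0.0002  0.0001] rows>= 0.011864378710719648
shift in old tool [-0.01  -0.831  0.005]  in new tool [-0.011 -0.831  0.004] rows>= 1.9942381723324565
```

View pics/s2b.png

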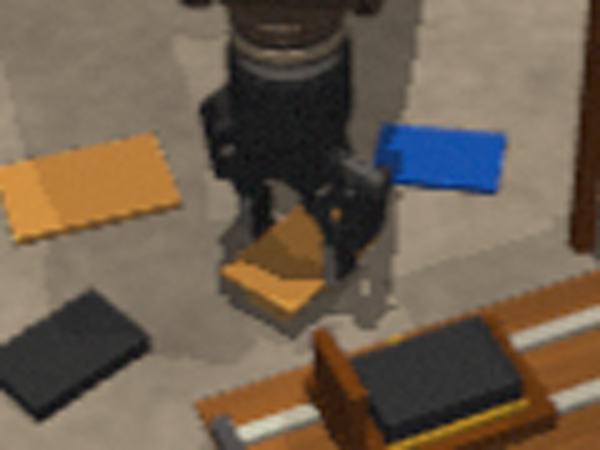

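The fingers straddle the sheet across its width, at opening 0.69 (about 59 mm). Lift.

>>> send_rows([
  [[0,-0.1,0],[0,0,0]],
  [[0,-0.2,0],[0,0,0]],
  [[0,-0.25,0],[0,0,0]],
  [[0,-0.28,0],[0,0,0]],
  [[0,0,0],[0,0,0]],
])

```text
time: 5.75
eef_pos: [0.4272, -0.1428, 0.1406]
tcp_rot: [-0.599, 0.372, -0.38, 0.599]
contact_force: [1.0, -0.6, 0.1]
opening: 0.686
```

```bash
python3 - <<'E'
from h import *
delta([.566,-.1175,.1363],Rdown(-.03))
E
```

```text
turn deg [-0.46 27.43  0.44] units/rows [-0.0013  0.0762  0.0012] rows>= 3.193833544109336
shift in old tool [0.311 0.046 1.134]  in new tool [-0.246  0.036  1.15 ] rows>= 2.824052165035305
```

>>> send_rows([
  [[0,0,0],[0,0.0127,0]],
  [[0,0,0],[0,0.0127,0]],
  [[0,0,0],[0,0.0127,0]],
  [[0,0,0],[0,0.0127,0]],
  [[0,0,0],[0,0.0127,0]],
  [[0,0,0],[0,0.0127,0]],
  [[-0.049,0,0.23],[0,0,0]],
  [[-0.049,0,0.23],[0,0,0]],
  [[-0.049,0,0.23],[0,0,0]],
  [[-0.049,0,0.23],[0,0,0]],
  [[-0.049,0,0.23],[0,0,0]],
  [[0,0,0],[0,0,0]],
])

```text
time: 6.95
eef_pos: [0.5651, -0.1155, 0.1348]
tcp_rot: [0.492, -0.507, 0.507, -0.493]
contact_force: [-0.8, 0.6, 0.3]
opening: 0.686
```

>>> send_rows([
  [[0,0.1,0],[0,0,0]],
  [[0,0.1,0],[0,0,0]],
  [[0,0.1,0],[0,0,0]],
  [[0,0,0],[0,0,0]],
  [[0,0,0],[0,0,0]],
])

```text
time: 7.45
eef_pos: [0.5621, -0.1159, 0.0983]
tcp_rot: [-0.493, 0.508, -0.507, 0.492]
contact_force: [0.0, -1.1, -0.1]
opening: 0.685
```

```bash
python3 - <<'E'
from h import *
delta([.566,-.1175,.060],Rdown(-.03))
r=read_camera("scene")["img"]; cv2.imwrite("pics/s3.png",cv2.resize(r[165:275,255:395],None,fx=5,fy=5,interpolation=cv2.INTER_CUBIC))
E
```

```text
turn deg [ 0.09 -0.04 -0.03] units/rows [ 0.0003 -0.0001 -0.0001] rows>= 0.012655080916183623
shift in old tool [0.012 0.319 0.033]  in new tool [0.012 0.319 0.033] rows>= 0.7707757441740017
```

View pics/s3.png

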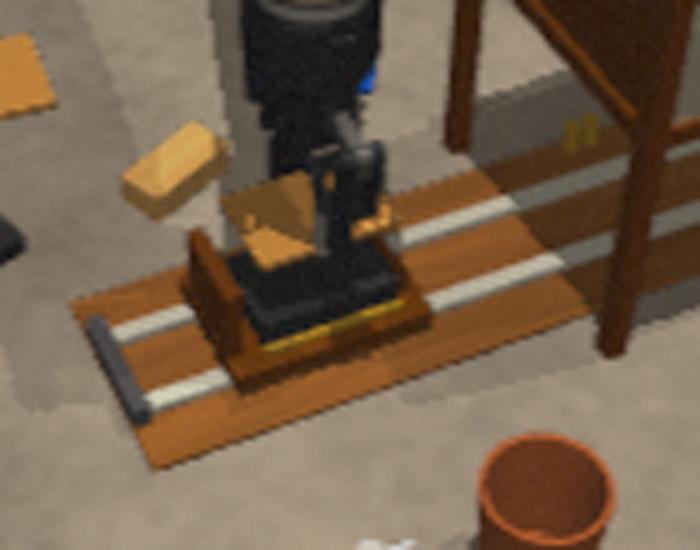

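The sheet is held level above the bed: near-left corner at about (265,270), left corner at (225,195), near-right at about (395,228). Comparing that with the projection.

```bash
python3 - <<'E'
from h import *
c=cal("scene")
def cor(x,y,z,yaw=-.03):
    q=np.array([[.03,.045],[.03,-.045],[-.03,-.045],[-.03,.045]])
    q=q@np.array([[np.cos(yaw),np.sin(yaw)],[-np.sin(yaw),np.cos(yaw)]])+[x,y]
    return np.c_[q,np.full(4,z)]
g=lambda P:((proj(P,c)-[255,165]+.5)*5-.5).round()
s=get_state(); print(s["eef_pos"])
print("sheet top",g(cor(.5635,-.116,.091)).tolist()); print("bed",g(cor(.566,-.1175,.046)).tolist())
E
```

```text
[ 0.56271873 -0.11609985  0.09909356]
sheet top [[401.0, 221.0], [260.0, 269.0], [217.0, 201.0], [355.0, 156.0]]
bed [[397.0, 277.0], [260.0, 325.0], [218.0, 257.0], [352.0, 212.0]]
```

Sheet and bed agree with predictions within 1–2 mm. Lower.

>>> send_rows([
  [[0.006,0.06,0.025],[0,0,0]],
  [[0,0.07,0],[0,0,0]],
  [[0,0.07,0],[0,0,0]],
  [[0,0.06,0],[0,0,0]],
  [[0,0.05,0],[0,0,0]],
  [[0,0,0],[0,0,0]],
  [[0,0,0],[0,0,0]],
])

```text
time: 8.2
eef_pos: [0.5659, -0.1167, 0.0618]
tcp_rot: [-0.492, 0.508, -0.507, 0.492]
contact_force: [0.2, 0.1, 0.7]
opening: 0.691
```

>>> send_rows([
  [[0,0.015,0],[0,0,0]],
  [[0,0.01,0],[0,0,0]],
  [[0,0,0],[0,0,0]],
  [[0,0,0],[0,0,0]],
])

```text
time: 8.6
eef_pos: [0.5661, -0.1168, 0.0591]
tcp_rot: [0.492, -0.507, 0.508, -0.492]
contact_force: [-0.7, -0.2, -0.5]
opening: 0.69
```

>>> send_rows([
  [[0,0,0],[0,0,0]],
  [[0,0,0],[0,0,0]],
  [[0,0,0],[0,0,0]],
  [[0,0,0],[0,0,0]],
  [[0,0,0],[0,0,0]],
  [[0,-0.1,0],[0,0,0]],
  [[0,-0.2,0],[0,0,0]],
  [[0,-0.3,0],[0,0,0]],
  [[0,-0.3,0],[0,0,0]],
  [[0,0,0],[0,0,0]],
], gripper=0)

```text
time: 9.6
eef_pos: [0.5697, -0.1181, 0.1748]
tcp_rot: [0.49, -0.503, 0.512, -0.494]
contact_force: [-0.4, 0.3, 0.7]
opening: 0.994
```

```bash
python3 - <<'E'
from h import *
print(get_state()["opening"])
delta([.4225,-.3015,.166],Rdown(.325)); 
E
```

```text
0.9938438396323757
turn deg [ -0.66 -20.35   0.38] units/rows [-0.0018 -0.0565  0.0011] rows>= 2.3704104246365576
shift in old tool [ 1.564  0.066 -1.181]  in new tool [ 1.056  0.073 -1.651] rows>= 4.7067446848059
```

>>> send_rows([
  [[0,0,0],[0,-0.0141,0]],
  [[0,0,0],[0,-0.0141,0]],
  [[0,0,0],[0,-0.0141,0]],
  [[0,0,0],[0,-0.0141,0]],
  [[0.176,0,-0.275],[0,0,0]],
  [[0.176,0,-0.275],[0,0,0]],
  [[0.176,0,-0.275],[0,0,0]],
  [[0.176,0,-0.275],[0,0,0]],
  [[0.176,0,-0.275],[0,0,0]],
  [[0.176,0,-0.275],[0,0,0]],
  [[0,0,0],[0,0,0]],
  [[0,0,0],[0,0,0]],
])

```text
time: 10.8
eef_pos: [0.4181, -0.3003, 0.1671]
tcp_rot: [-0.574, 0.413, -0.413, 0.574]
contact_force: [0.3, 1.2, 0.4]
opening: 1.001
```

```bash
python3 - <<'E'
from h import *
delta([.4225,-.3015,.07],Rdown(.325)) 
r=read_camera("top")["img"]; cv2.imwrite("pics/s4.png",cv2.resize(r[165:285,270:410],None,fx=5,fy=5,interpolation=cv2.INTER_CUBIC))
E
```

```text
turn deg [-0.02 -0.18 -0.02] units/rows [-0.     -0.0005 -0.    ] rows>= 0.021155201996491978
shift in old tool [0.021 0.809 0.031]  in new tool [0.021 0.809 0.031] rows>= 1.943603895769346
```

View pics/s4.png

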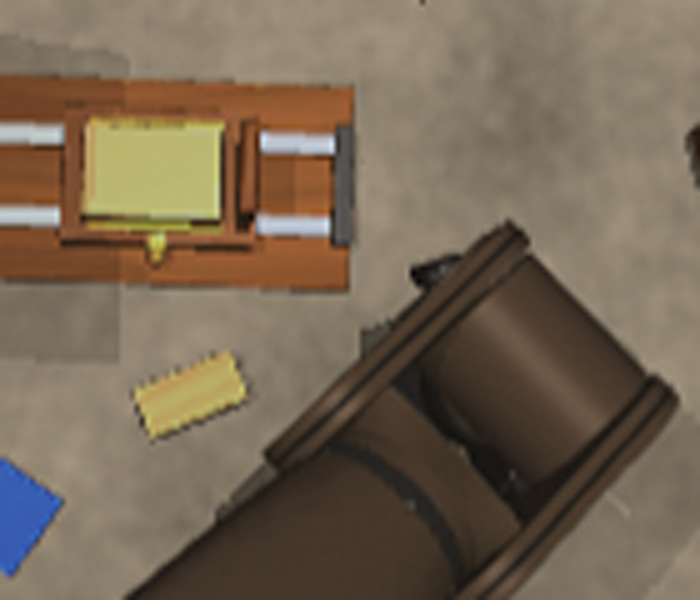

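The sheet lies squarely on the bed (corners (87,122) to (222,220), matching the earlier bed corners). Down to the stone.

>>> send_rows([
  [[0.021,0.2,0.031],[0,0,0]],
  [[0,0.3,0],[0,0,0]],
  [[0,0.3,0],[0,0,0]],
  [[0,0.15,0],[0,0,0]],
  [[0,0.1,0],[0,0,0]],
  [[0,0.1,0],[0,0,0]],
  [[0,0.05,0],[0,0,0]],
  [[0,0,0],[0,0,0]],
  [[0,0,0],[0,0,0]],
])

```text
time: 11.75
eef_pos: [0.4236, -0.3015, 0.0237]
tcp_rot: [0.574, -0.412, 0.413, -0.574]
contact_force: [0.4, -0.6, 0.1]
opening: 0.994
```

```bash
python3 - <<'E'
from h import *
delta([.4225,-.3015,.0175],Rdown(.325)) 
E
```

```text
turn deg [-0.04 -0.04  0.08] units/rows [-0.0001 -0.0001  0.0002] rows>= 0.01132662795754229
shift in old tool [-0.003  0.052 -0.008]  in new tool [-0.003  0.052 -0.008] rows>= 0.1267463203698394
```

>>> send_rows([
  [[0,0.025,0],[0,0,0]],
  [[0,0.025,0],[0,0,0]],
  [[0,0,0],[0,0,0]],
])

```text
time: 12.05
eef_pos: [0.4228, -0.3011, 0.0168]
tcp_rot: [-0.574, 0.413, -0.413, 0.574]
contact_force: [-0.7, 1.2, 0.6]
opening: 1.002
```

>>> send_rows([
  [[0,0,0],[0,0,0]],
  [[0,0,0],[0,0,0]],
  [[0,0,0],[0,0,0]],
  [[0,0,0],[0,0,0]],
  [[0,0,0],[0,0,0]],
  [[0,0,0],[0,0,0]],
  [[0,0,0],[0,0,0]],
  [[0,0,0],[0,0,0]],
], gripper=1, grip_force=50)

```text
time: 12.85
eef_pos: [0.4233, -0.3016, 0.0176]
tcp_rot: [0.574, -0.412, 0.413, -0.574]
contact_force: [-0.4, 0.3, 5.4]
opening: 0.682
```

>>> send_rows([
  [[0,-0.05,0],[0,0,0]],
  [[0,-0.1,0],[0,0,0]],
  [[0,-0.2,0],[0,0,0]],
  [[0,-0.3,0],[0,0,0]],
  [[0,-0.3,0],[0,0,0]],
  [[0,-0.15,0],[0,0,0]],
  [[0,0,0],[0,0,0]],
  [[0,0,0],[0,0,0]],
])

```text
time: 13.65
eef_pos: [0.4225, -0.3006, 0.1485]
tcp_rot: [-0.574, 0.413, -0.413, 0.574]
contact_force: [-0.5, 1.0, -2.3]
opening: 0.682
```

```bash
python3 - <<'E'
from h import *
delta([.566,-.1175,.15],Rdown(-.03)) 
E
```

```text
turn deg [ 2.000e-02  2.029e+01 -3.000e-02] units/rows [ 0.0001  0.0564 -0.0001] rows>= 2.361736241314884
shift in old tool [-1.066 -0.012  1.619]  in new tool [-1.561 -0.013  1.149] rows>= 4.652424135663844
```

>>> send_rows([
  [[0,0,0],[0,0.0141,0]],
  [[0,0,0],[0,0.0141,0]],
  [[0,0,0],[0,0.0141,0]],
  [[0,0,0],[0,0.0141,0]],
  [[-0.223,0,0.164],[0,0,0]],
  [[-0.223,0,0.164],[0,0,0]],
  [[-0.223,0,0.164],[0,0,0]],
  [[-0.223,0,0.164],[0,0,0]],
  [[-0.223,0,0.164],[0,0,0]],
  [[-0.223,0,0.164],[0,0,0]],
  [[-0.223,0,0.164],[0,0,0]],
  [[0,0,0],[0,0,0]],
])

```text
time: 14.85
eef_pos: [0.5665, -0.1146, 0.1461]
tcp_rot: [-0.494, 0.508, -0.505, 0.493]
contact_force: [1.0, -0.6, -2.4]
opening: 0.684
```

>>> send_rows([
  [[0,0.1,0],[0,0,0]],
  [[0,0.15,0],[0,0,0]],
  [[0,0.1,0],[0,0,0]],
  [[0,0,0],[0,0,0]],
  [[0,0,0],[0,0,0]],
])

```text
time: 15.35
eef_pos: [0.5655, -0.1185, 0.1061]
tcp_rot: [-0.492, 0.508, -0.507, 0.492]
contact_force: [-0.4, -1.0, -1.8]
opening: 0.685
```

```bash
python3 - <<'E'
from h import *
delta([.566,-.1175,.0726],Rdown(-.03))
r=read_camera("scene")["img"]; cv2.imwrite("pics/s5.png",cv2.resize(r[165:275,255:395],None,fx=5,fy=5,interpolation=cv2.INTER_CUBIC))
c=cal("scene")
def cor(x,y,z,yaw=-.03):
    q=np.array([[.03,.045],[.03,-.045],[-.03,-.045],[-.03,.045]])
    q=q@np.array([[np.cos(yaw),np.sin(yaw)],[-np.sin(yaw),np.cos(yaw)]])+[x,y]
    return np.c_[q,np.full(4,z)]
g=lambda P:((proj(P,c)-[255,165]+.5)*5-.5).round()
s=get_state(); p=s["eef_pos"]; print(p)
print("stone top",g(cor(p[0],p[1],p[2]-.0025)).tolist()); print("sheet",g(cor(.566,-.1175,.052)).tolist())
E
```

```text
turn deg [ 0.1  -0.08 -0.03] units/rows [ 0.0003 -0.0002 -0.0001] rows>= 0.015080051431432415
shift in old tool [-0.008  0.279  0.004]  in new tool [-0.008  0.279  0.004] rows>= 0.6694293296496826
[ 0.56624347 -0.11863763  0.10701471]
stone top [[401.0, 209.0], [258.0, 257.0], [215.0, 189.0], [354.0, 144.0]]
sheet [[398.0, 270.0], [260.0, 318.0], [218.0, 250.0], [352.0, 205.0]]
```

View pics/s5.png

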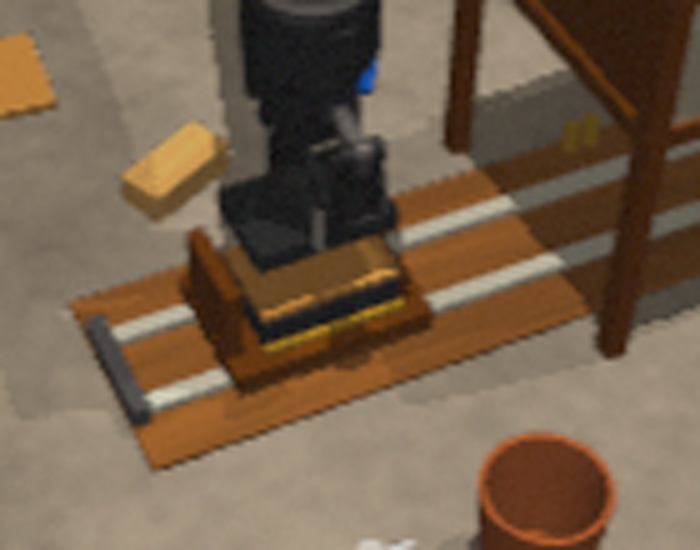

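Stone held level above the sheet, its corner at about (262,258) as predicted. Lower gently.

>>> send_rows([
  [[-0.006,0.08,0],[0,0,0]],
  [[0,0.08,0],[0,0,0]],
  [[0,0.06,0],[0,0,0]],
  [[0,0.05,0],[0,0,0]],
  [[0,0.01,0],[0,0,0]],
  [[0,0,0],[0,0,0]],
  [[0,0,0],[0,0,0]],
])

```text
time: 16.1
eef_pos: [0.5666, -0.1174, 0.0736]
tcp_rot: [0.492, -0.507, 0.508, -0.492]
contact_force: [-0.5, 0.2, -1.8]
opening: 0.686
```

>>> send_rows([
  [[0,0.015,0],[0,0,0]],
  [[0,0.01,0],[0,0,0]],
  [[0,0,0],[0,0,0]],
  [[0,0,0],[0,0,0]],
])

```text
time: 16.5
eef_pos: [0.5664, -0.1173, 0.0704]
tcp_rot: [0.492, -0.507, 0.508, -0.492]
contact_force: [0.6, -0.4, -2.2]
opening: 0.676
```

>>> send_rows([
  [[0,0.01,0],[0,0,0]],
  [[0,0,0],[0,0,0]],
  [[0,0,0],[0,0,0]],
])

```text
time: 16.8
eef_pos: [0.5666, -0.1174, 0.0696]
tcp_rot: [0.492, -0.507, 0.508, -0.492]
contact_force: [-0.9, 0.4, 0.9]
opening: 0.683
```

Contact. Release and lift.

>>> send_rows([
  [[0,0,0],[0,0,0]],
  [[0,0,0],[0,0,0]],
  [[0,0,0],[0,0,0]],
  [[0,0,0],[0,0,0]],
  [[0,0,0],[0,0,0]],
  [[0,-0.1,0],[0,0,0]],
  [[0,-0.25,0],[0,0,0]],
  [[0,-0.35,0],[0,0,0]],
  [[0,-0.35,0],[0,0,0]],
  [[0,-0.2,0],[0,0,0]],
  [[0,0,0],[0,0,0]],
  [[0,0,0],[0,0,0]],
], gripper=0)

```text
time: 18.0
eef_pos: [0.5664, -0.1173, 0.22]
tcp_rot: [0.492, -0.507, 0.508, -0.493]
contact_force: [-0.8, -0.4, -1.4]
opening: 1.001
```

```bash
python3 - <<'E'
from h import *
r=read_camera("top")["img"]; cv2.imwrite("pics/t6.png",r)
delta([.5625,-.235,.24],Rdown(-.032,np.radians(40)))
E
```

```text
turn deg [ 0.11  0.07 39.97] units/rows [0.0003 0.0002 0.111 ] rows>= 4.653442152813664
shift in old tool [ 0.983 -0.181  0.003]  in new tool [ 0.637 -0.77   0.005] rows>= 2.3985955090211686
```

>>> send_rows([
  [[0.245,-0.045,0],[0,0,0]],
  [[0.245,-0.045,0],[0,0,0]],
  [[0.245,-0.045,0],[0,0,0]],
  [[0.245,-0.045,0],[0,0,0]],
  [[0,0,0],[0,0,0.0185]],
  [[0,0,0],[0,0,0.0185]],
  [[0,0,0],[0,0,0.0185]],
  [[0,0,0],[0,0,0.0185]],
  [[0,0,0],[0,0,0.0185]],
  [[0,0,0],[0,0,0.0185]],
  [[0,0,0],[0,0,0]],
  [[0,0,0],[0,0,0]],
], gripper=1)

```text
time: 19.25
eef_pos: [0.5621, -0.2347, 0.2386]
tcp_rot: [-0.289, 0.646, -0.308, 0.635]
contact_force: [-0.6, 0.8, -0.5]
opening: 0.002
```

```bash
python3 - <<'E'
from h import *
print(get_state()["qpos"].round(2))
delta([.5625,-.225,.056],Rdown(-.032,np.radians(40)))
r=read_camera("top")["img"]; cv2.imwrite("pics/s6.png",cv2.resize(r[165:285,260:400],None,fx=5,fy=5,interpolation=cv2.INTER_CUBIC))
E
```

```text
[-0.75  0.35  1.62  0.5   1.67 -0.8 ]
turn deg [ 0.19 -0.07 -0.  ] units/rows [ 0.0005 -0.0002 -0.    ] rows>= 0.023422368940684727
shift in old tool [0.916 1.217 0.006]  in new tool [0.916 1.217 0.   ] rows>= 3.656238801147588
```

View pics/s6.png

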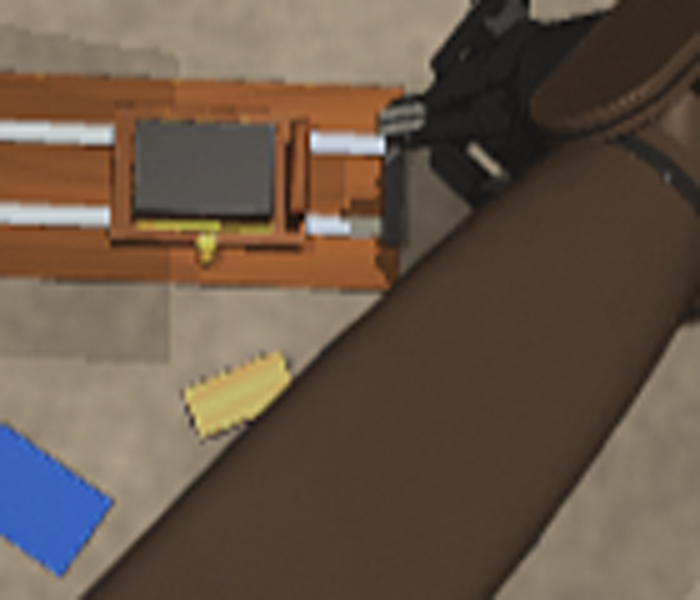

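The stone sits squarely on the stack (corners (135,122) to (275,217)); the gripper is closed and leaned back behind the board. Descend behind the board.

>>> send_rows([
  [[0.183,0.243,0],[0,0,0]],
  [[0.183,0.243,0],[0,0,0]],
  [[0.183,0.243,0],[0,0,0]],
  [[0.183,0.243,0],[0,0,0]],
  [[0.183,0.243,0],[0,0,0]],
  [[0,0,0],[0,0,0]],
  [[0,0,0],[0,0,0]],
])

```text
time: 20.0
eef_pos: [0.5634, -0.2246, 0.0592]
tcp_rot: [-0.29, 0.645, -0.308, 0.636]
contact_force: [1.6, 0.2, 0.4]
opening: -0.002
```

```bash
python3 - <<'E'
from h import *
rt=Rdown(-.032,np.radians(40)); u=np.array([.032,.9995,0])
o=np.array([.5691,-.0275]); p=get_state()["eef_pos"]
print("TCP along rail",(p[:2]-o)@u[:2],p)
print("per 12cm push in tool axes",rt.inv().apply(u).round(4)); delta([.5625,-.225,.056],rt)
E
```

```text
TCP along rail -0.19720590653033732 [ 0.56335045 -0.22462048  0.05920998]
per 12cm push in tool axes [-0.7661  0.6428  0.    ]
turn deg [0.12 0.12 0.03] units/rows [0.0003 0.0003 0.0001] rows>= 0.019804714198082825
shift in old tool [ 0.02   0.018 -0.007]  in new tool [ 0.02   0.018 -0.007] rows>= 0.0668468612147922
```

>>> send_rows([
  [[0.015,0.018,0],[0,0,0]],
  [[-0.064,0.054,0],[0,0,0]],
  [[-0.064,0.054,0],[0,0,0]],
  [[-0.03,0.025,0],[0,0,0]],
  [[-0.03,0.025,0],[0,0,0]],
  [[-0.045,0.038,0],[0,0,0]],
  [[-0.064,0.054,0],[0,0,0]],
  [[-0.064,0.054,0],[0,0,0]],
  [[-0.064,0.054,0],[0,0,0]],
  [[-0.064,0.054,0],[0,0,0]],
  [[-0.064,0.054,0],[0,0,0]],
  [[-0.064,0.054,0],[0,0,0]],
])

```text
time: 21.2
eef_pos: [0.5661, -0.1277, 0.0554]
tcp_rot: [-0.289, 0.645, -0.309, 0.636]
contact_force: [0.0, -1.4, 1.2]
opening: 0.002
```

>>> send_rows([
  [[-0.064,0.054,0],[0,0,0]],
  [[-0.064,0.054,0],[0,0,0]],
  [[-0.064,0.054,0],[0,0,0]],
  [[-0.045,0.038,0],[0,0,0]],
  [[-0.03,0.025,0],[0,0,0]],
  [[0,0,0],[0,0,0]],
])

```text
time: 21.8
eef_pos: [0.5667, -0.0857, 0.0551]
tcp_rot: [-0.29, 0.646, -0.308, 0.636]
contact_force: [0.1, 0.2, 0.1]
opening: 0.002
```

```bash
python3 - <<'E'
from h import *
rt=Rdown(-.032,np.radians(40)); u=np.array([.032,.9995,0])
o=np.array([.5691,-.0275]); p=get_state()["eef_pos"]
print("along",(p[:2]-o)@u[:2],"across",(p[:2]-o)@[.9995,-.032],p)
for n,b in(("top",(165,200,5)),("scene",(165,290,5))):
    r=read_camera(n)["img"]; v,uu,k=b; cv2.imwrite(f"pics/{n}7.png",cv2.resize(r[v:v+110,uu:uu+140],None,fx=k,fy=k,interpolation=cv2.INTER_CUBIC))
E
```

```text
along -0.0582530844254844 across -0.0004881660526872139 [ 0.56674804 -0.08570693  0.05507421]
```

View pics/scene7.png

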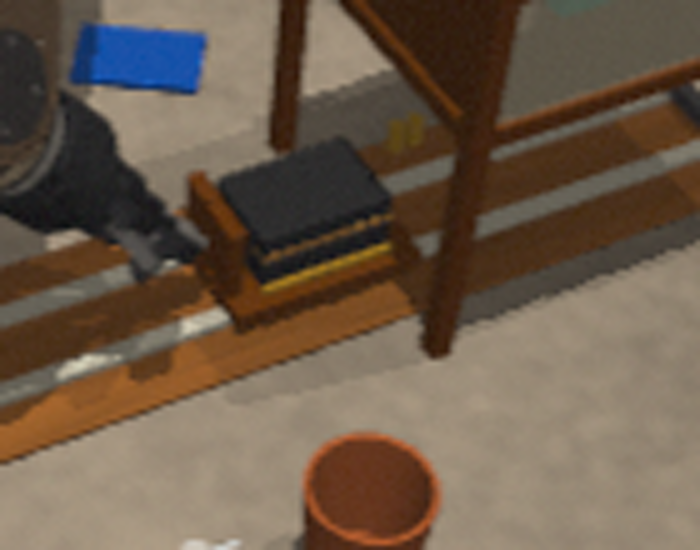

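The carriage moves with the stack intact: stone top corners about (345,140), (390,190), (265,250), (220,183); the first posts at (397,135) and (415,130). Calibrating the TCP-to-carriage offset.

```bash
python3 - <<'E'
from h import *
c=cal("scene"); f=lambda a:[( 290+(u+.5)/5-.5,165+(v+.5)/5-.5) for u,v in a]
u=np.array([.032,.9995]); o=np.array([.5691,-.0275])
x,e=rect(f([(345,138),(390,186),(263,245),(220,183)]),.067,c)
print(x,e,"joint",(x[:2]-o)@u+.097)
P=ray(f([(397,122),(415,116)]),.026,c)[:,:2]; print("posts along,across",(P-o)@u,(P-o)@[.9995,-.032])
i=cv2.imread("pics/top7.png")
E
```

```text
[ 0.57156974 -0.0025312   0.02989311] 0.004629817854197642 joint 0.12203534998391558
posts along,across [0.13352253 0.14743442] [-0.06140029 -0.06143938]
```

View pics/top7.png

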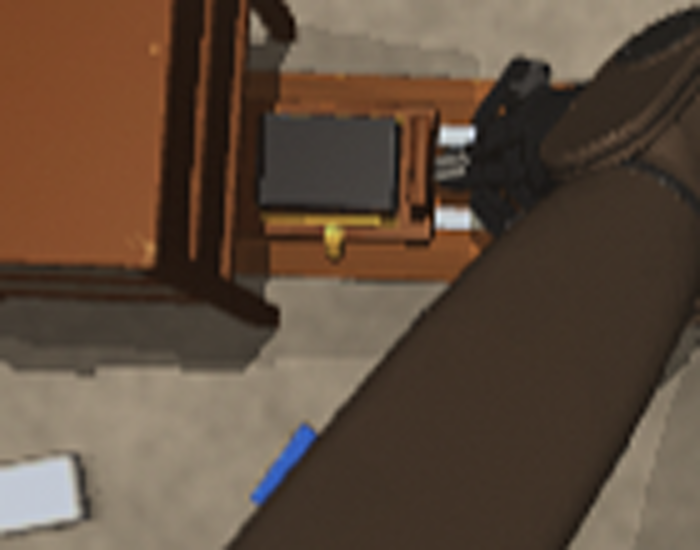

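Top view: stone top corners (265,114), (398,118), (394,212), (260,207); the fingertips are at the board (437,170).

```bash
python3 - <<'E'
from h import *
c=cal("top"); f=lambda a:[( 200+(u+.5)/5-.5,165+(v+.5)/5-.5) for u,v in a]
u=np.array([.032,.9995]); o=np.array([.5691,-.0275])
x,e=rect(f([(265,114),(398,118),(394,212),(260,207)]),.067,c)
print(x,e,"joint",(x[:2]-o)@u+.097)
E
```

```text
[ 0.56972413 -0.00563623 -0.03200822] 0.0021658142290220737 joint 0.11887281113000533
```

>>> send_rows([
  [[-0.045,0.038,0],[0,0,0]],
  [[-0.064,0.054,0],[0,0,0]],
  [[-0.064,0.054,0],[0,0,0]],
  [[-0.064,0.054,0],[0,0,0]],
  [[-0.064,0.054,0],[0,0,0]],
  [[-0.064,0.054,0],[0,0,0]],
  [[-0.064,0.054,0],[0,0,0]],
  [[-0.064,0.054,0],[0,0,0]],
  [[-0.064,0.054,0],[0,0,0]],
  [[-0.03,0.025,0],[0,0,0]],
  [[0,0,0],[0,0,0]],
  [[0,0,0],[0,0,0]],
])

```text
time: 23.1
eef_pos: [0.5697, 0.0057, 0.0548]
tcp_rot: [-0.289, 0.645, -0.308, 0.636]
contact_force: [-0.1, -0.3, 1.0]
opening: 0.0
```

```bash
cat > al.py <<'E'
from h import *
s=get_state(); p=s["eef_pos"]
u=np.array([.032,.9995]); o=np.array([.5691,-.0275])
print("along",((p[:2]-o)@u).round(4),"across",(p[:2]-o)@[.9995,-.032],p,s["contact_force"])
E
python3 al.py
```

```text
along 0.0332 across -0.0004752802302814973 [0.56968681 0.00568113 0.05481018] [-0.12849568 -0.32578531  0.95748391]
```

>>> send_rows([
  [[-0.026,0.022,0],[0,0,0]],
  [[-0.026,0.022,0],[0,0,0]],
  [[-0.013,0.011,0],[0,0,0]],
  [[0,0,0],[0,0,0]],
])

```text
time: 23.5
eef_pos: [0.5703, 0.0159, 0.0549]
tcp_rot: [-0.289, 0.645, -0.308, 0.636]
contact_force: [0.1, 0.3, -0.1]
opening: -0.003
```

>>> send_rows([
  [[-0.013,0.011,0],[0,0,0]],
  [[-0.013,0.011,0],[0,0,0]],
  [[0,0,0],[0,0,0]],
])

```text
time: 23.8
eef_pos: [0.5705, 0.0187, 0.055]
tcp_rot: [-0.29, 0.645, -0.309, 0.636]
contact_force: [-1.7, -3.8, 1.0]
opening: -0.001
```

```bash
python3 al.py
```

```text
along 0.0463 across -8.302150608613947e-05 [0.57049703 0.01872974 0.05495025] [-1.73609437 -3.79221048  0.96567954]
```

The force is rising as the ball meets the post.

>>> send_rows([
  [[-0.013,0.011,0],[0,0,0]],
  [[0,0,0],[0,0,0]],
])

```text
time: 24.0
eef_pos: [0.5706, 0.0206, 0.055]
tcp_rot: [-0.29, 0.645, -0.309, 0.636]
contact_force: [-0.8, -4.5, 1.9]
opening: 0.001
```

>>> send_rows([
  [[-0.013,0.011,0],[0,0,0]],
  [[0,0,0],[0,0,0]],
])

```text
time: 24.2
eef_pos: [0.5706, 0.0233, 0.055]
tcp_rot: [-0.29, 0.645, -0.309, 0.636]
contact_force: [-1.0, -2.7, -0.4]
opening: -0.001
```

```bash
python3 al.py
```

```text
along 0.0509 across -8.384372643340195e-05 [0.57064353 0.02333132 0.0549582 ] [-1.04303348 -2.68034007 -0.44142951]
```

>>> send_rows([
  [[-0.013,0.011,0],[0,0,0]],
  [[0,0,0],[0,0,0]],
  [[0,0,0],[0,0,0]],
])

```text
time: 24.5
eef_pos: [0.5706, 0.0264, 0.0549]
tcp_rot: [-0.289, 0.645, -0.308, 0.636]
contact_force: [0.1, 0.6, 0.5]
opening: 0.0
```

```bash
python3 al.py; python3 - <<'E'
from h import *
for n,b in(("top",(165,160,5)),("scene",(125,325,5))):
    r=read_camera(n)["img"]; v,uu,k=b; cv2.imwrite(f"pics/{n}8.png",cv2.resize(r[v:v+110,uu:uu+140],None,fx=k,fy=k,interpolation=cv2.INTER_CUBIC))
E
```

```text
along 0.0539 across -0.00020461501204116072 [0.57062015 0.02637513 0.05486614] [0.09941408 0.56573538 0.51284921]
```

View pics/scene8.png

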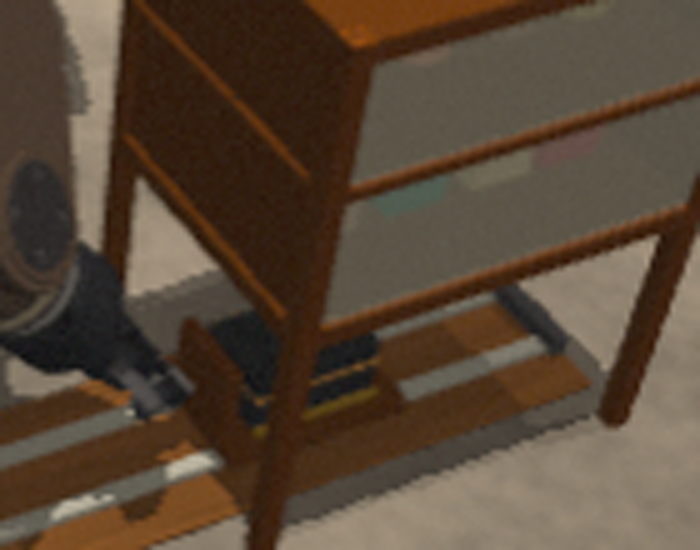

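The force dropped to about zero, so it snapped. The deck's front near corner is at about (403,405) and the board's top rear corner at about (185,322). Checking the joint against projections.

```bash
python3 - <<'E'
from h import *
c=cal("scene"); u=np.array([.032,.9995]);v=np.array([.9995,-.032]); o=np.array([.5691,-.0275])
for j in(.230,.240,.250):
    P=[[*(o+u*(j-.097+a)+v*b),z] for a,b,z in((.065,.045,.026),(-.068,-.03,.08),(.045,.03,.067),(.045,.03,.046),(-.068,.03,.08))]
    print(j,((proj(P,c)-[325,125]+.5)*5-.5).round().tolist())
E
```

```text
0.23 [[396.0, 396.0], [163.0, 321.0], [367.0, 344.0], [362.0, 368.0], [213.0, 382.0]]
0.24 [[409.0, 392.0], [177.0, 316.0], [381.0, 339.0], [375.0, 363.0], [228.0, 377.0]]
0.25 [[422.0, 387.0], [191.0, 312.0], [394.0, 335.0], [388.0, 359.0], [242.0, 373.0]]
```

Consistent with about 0.240 (the estimates straddle it). Back away and look.

>>> send_rows([
  [[0.03,-0.025,0],[0,0,0]],
  [[0.1,-0.084,0],[0,0,0]],
  [[0.2,-0.17,0],[0,0,0]],
  [[0.2,-0.17,0],[0,0,0]],
  [[0.2,-0.17,0],[0,0,0]],
  [[0.2,-0.17,0],[0,0,0]],
  [[0,0,0],[0,0,0]],
  [[0,0,0],[0,0,0]],
])

```text
time: 25.4
eef_pos: [0.5662, -0.122, 0.0558]
tcp_rot: [-0.289, 0.646, -0.309, 0.636]
contact_force: [-0.6, 0.1, -0.4]
opening: 0.003
```

```bash
python3 al.py; python3 - <<'E'
from h import *
a=cv2.imread("pics/scene8.png")
r=read_camera("scene")["img"]; b=cv2.resize(r[170:235,350:420],None,fx=11,fy=9.2,interpolation=cv2.INTER_CUBIC)
b=cv2.resize(r[175:235,350:430],None,fx=10,fy=10,interpolation=cv2.INTER_CUBIC)
b=cv2.convertScaleAbs(b,alpha=1.6)
c=cal("scene"); u=np.array([.032,.9995]);v=np.array([.9995,-.032]); o=np.array([.5691,-.0275])
for j,col in((.233,(0,0,255)),(.240,(0,255,0)),(.247,(255,0,0))):
    P=[[*(o+u*(j-.097+d)+v*e),z] for d,e,z in((.065,.045,.026),(.045,.03,.067),(.045,.03,.046),(-.068,-.03,.08),(-.068,.03,.08),(-.056,.03,.08))]
    for q in (proj(P,c)-[350,175]+.5)*10-.5: cv2.circle(b,tuple(int(t) for t in q),3,col,-1)
cv2.imwrite("pics/s9.png",b)
E
```

```text
along -0.0945 across 0.0001426067293924376 [ 0.56621863 -0.12195415  0.05580004] [-0.57272325  0.09070103 -0.35120469]
```

The 12-picture limit is reached, so I'll do a numeric check: find where the far aluminium strip emerges past the deck's front edge, calibrated on the initial image.

```bash
python3 - <<'E'
from h import *
c=cal("scene"); u=np.array([.032,.9995]);v=np.array([.9995,-.032]); o=np.array([.5691,-.0275])
now=read_camera("scene")["img"]; cv2.imwrite("pics/now.png",now)
for nm,im,lo,hi in(("start",cv2.imread("pics/scene0.png"),-.06,.05),("now",now,.16,.27)):
    im=im.astype(np.float32).min(2)  # white strip: blue channel high, wood: low
    for b in(.022,.026,.03,.034):
        t=np.arange(lo,hi,.001)
        uv=proj([[*(o+u*a+v*b),.013] for a in t],c).astype(np.float32)
        g=cv2.remap(im,uv[:,:1].copy(),uv[:,1:].copy(),cv2.INTER_LINEAR)[:,0]
        k=np.argmax(np.convolve(g,[1]*4+[-1]*4,"valid"))+3.5
        a=lo+k*.001; q=proj([[*(o+u*a+v*b),.013]],c); w=ray(q,.026,c)[0,:2]
        print(nm,b,"step",g.min(),g.max(),"front z26: joint",((w-o)@u+.032).round(4))
E
```

```text
start 0.022 step 10.366211 66.42578 front z26: joint 0.0023
start 0.026 step 13.522461 142.59375 front z26: joint 0.0033
start 0.03 step 11.484375 151.10547 front z26: joint 0.0033
start 0.034 step 10.375 149.0 front z26: joint 0.0033
now 0.022 step 15.25 37.04297 front z26: joint 0.2368
now 0.026 step 14.394531 75.60156 front z26: joint 0.2368
now 0.03 step 11.1171875 87.078125 front z26: joint 0.2358
now 0.034 step 12.255859 88.69922 front z26: joint 0.2348
```

The start-to-now difference is about 0.2335. Added to the starting 0.007, that puts the carriage at about 0.240, so it has snapped in. The tool is about 15 cm clear, so I'll hand in.

```bash
python3 -c "
from plant import *
print(sign_off())"
```

```text
the job is handed in; nothing more can be done
None
```

The job is handed in at about 25 s on the robot's clock, with the carriage in the first station as far as my checks can tell. I set the small tan sheet on the carriage's stone and the loose stone on the cork. I then pushed the carriage in with the gripper closed and leaned back 40 degrees, and backed the tool about 15 cm away.

- **Click:** the push force rose to about 4.5 N and fell to zero at an estimated travel of 0.233 m, where the ball should pass over the post.
- **Carriage position:** the last image measurement puts the carriage at about 0.240 m. That includes a correction of about 4 mm, because the two cameras disagreed on where it started (0.003 m and 0.007 m). Earlier readings from single corners scattered between about 0.238 and 0.245 m.
- **Stack:** it looked square in the top view after stacking. It was still intact in the last picture, taken after the click, though a cabinet leg partly hid it.
- **Not seen:** after backing away I could not view the scene, because the 12-picture limit was used up. That final position check was numeric only.
- **Other objects:** I saw no contact with any of the other things on the counter, but I did not measure their positions again.

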